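Close the paper keeper and take its outer lid off again

ROBOT

A 6-joint arm with a two-finger parallel gripper is mounted at the origin on a cart in front of the work surface, level with it; the furniture and walls round the work are solid. World frame = base frame: x ahead of the robot, y to its left, z up, the work surface at z = 0. Lengths are in mm, angles in rad, forces in N, time in s.
With the tool pointing down it reaches from about 275 to 1000 mm from the base axis. Payload 8.4 kg.
Tool frame: the origin (TCP) lies at the very end of the fingers, on their centre line; the grasp point (between the pads) lies behind it (r.grip_point_offset is the x of the grasp point in the tool frame, in mm); x points along the fingers, z is the direction in which the jaws open and shut, and the axes are right-handed (so a half turn about x gives the same grasp; the last joint's range is limited). The gripper opens to 85 mm and grips with 20 to 120 N. Pads are 22 mm wide; open, the fingers measure 114 mm over their backs; the gripper's body (76 mm by 85 mm) begins 54 mm behind the grasp point. The pads swing forward as they close: fully open they stand 13 mm farther back than shut.
Start: joints at [1.249, 0.353, 1.633, -0, 1.155, -0.002], TCP at [196.484, 593.314, 231.281] pointing down, gripper open.
Joint ranges: [-2.63, 2.63], [-0.92, 2.1], [0.06, 2.66], [-1.3, 4.44], [0, 2.69], [-3.02, 3.02]. Speed limits (rad/s): [2.22, 2.22, 2.79, 3.14, 3.14, 3.14].

INTERFACE

Orientations are given as [roll, pitch, yaw] about the fixed x, y, z axes, in that order (R = Rz(yaw) Ry(pitch) Rx(roll)).
In Python, from rig import r, vision, order gives the robot as it stands. The module is installed in compiled form; this text tells all that it offers.
- The arm moves only by the tool step_arm, never from a script. Its argument "rows" is a list of rows, each a list of 7 numbers: the shift along the world's x, y, z in mm, then the turn, a rotation vector about the world's x, y, z in rad, then the finger opening in mm, from 0 to 85.4. A call has exactly 8 rows; each row is the pose to reach, as a shift and turn from the pose measured when the call began; what a row does not reach only later rows make up. A row lasts 1/8 s, in which the tool goes at most 62.5 mm and 10.7 degrees, less where a joint would pass 70% of its speed; a pose out of reach is approached as far as the arm can. A call with a gripper value outside its range is refused whole. The fingers move at their own pace and stop on an object; "force" is the grip in N (left out, the last holds). Time passes only in rows, so rows that repeat a pose let the fingers close, or fill a call up. It gives the time, the measured TCP pose, the force and the opening at its end, in the units of the state.
- r.sense(): the state, without advancing time (a new reading comes with each control period).
- vision.grab_frame(name): name is "side" or "top"; returns (picture, depth): 420x560x3 uint8, red, green, blue; 420x560 float32, mm along the optical axis (not along the pixel's ray), 0 where there is no reading.
- vision.camera_info(name): a dict with "K" (3x3 intrinsics, pixels), "distortion" ([k1, k2, p1, p2, k3] as OpenCV has them; the pictures are not rectified), "origin" and "attitude" of the camera in the world. Camera axes: x right, y down, z forward; pixel columns grow to the right and rows downward; lengths in mm; the calibration is good to about 2 mm. A picture is of the moment at which its call begins. camera_info takes no time and is no camera call.
- order.sign_off(): hands the job in, once; it reports no verdict.
The state is a dict: "clock": time; "qpos": joint angles; "qvel": joint speeds; "joint_efforts": joint torques, N m; "eef_pos": TCP position; "tcp_rot": TCP orientation; "contact_force": force on the tool from outside, world axes, zero at the start; "wrist_torque": the same for the moment, N m; "opening": opening from 0.0 (shut) to 1.0 (fully open).
Only numpy, scipy, OpenCV 4.12 (cv2) and the standard library are available. Lean on these libraries where they do the work, as an engineer would, in place of code of your own. Each camera call takes 0.05 s, during which the arm holds its last target.

TASK

Get the dry keeper for receipt paper ready: first slide its vent shutter until the shutter covers the vent slots completely. Then carry the nested pair of lids by the tall knob of the inner lid and lower it into the mouth of the pot until the inner lid sits fully home, without letting it drop. Then let go of the knob, grasp the outer lid (its collar is the handle) and lift it alone, wholly clear above the knob, leaving the inner lid seated and the vent closed; do not upset the things standing about, and finish while still holding the outer lid level in the air.

Things in the scene. Friction and masses are not known exactly. Their poses are not given: they have to be found in the camera images.
- keeper: Fixed dry keeper: grey round pot (outer diameter 90 mm, inner 80, rim 104 high, white paper roll inside), in front of it a low grey drying box (60 in x, 150 in y, deck 55 high, centre 95 mm from the pot's axis towards -x). Origin on the pot's axis at counter height; x from box to pot, y along the shutter's track, z up. Place and yaw vary; it stands left or right of the lids.
- pot_mouth (a point): Centre of the pot's mouth, at rim height (104 mm above the counter).
- vent (a point): Centre of the three dark vent slots in the deck of the drying box, at deck height; the slots span 16 mm along y and 28 mm along x. Axes as the keeper's.
- shutter_grip (a point): Middle of the shutter's upright black grip fin, 21 mm above the deck. Fin 22 mm in x, 12 thick in y (keeper's axes), 4 to 34 mm above the deck, on the centre of a steel plate 30 mm in y, 40 in x. Slides only along the keeper's y, between rails 6 mm high (20.5 mm either side of the fin's centre); stays where left, friction about 2 N. Covers the slots within 7 mm of the vent's centre in y.
- vent_shutter (a joint): Travel of the shutter along the keeper's +y, 0 to 0.075 m; it starts between 0 and 0.022 and is centred over the slots at 0.050 (covers them from 0.043 to 0.057).
- inner_knob (a point): Axis of the inner lid's black knob, 12 mm below its top: grip here. Inner lid (loose, 0.2 to 0.4 kg): plug 75 mm diameter, 14 deep, chamfered; flange 92 diameter, 6 thick; straight knob 24 diameter, 58 tall. At the start it stands on its plug on the counter with the outer lid over it; the top 28 mm of the knob show above the collar. Lifting the knob lifts both lids.
- inner_seat (a point): Centre of the underside of the inner lid's flange: 14 mm above the plug's underside, 52 mm below point inner_knob. z along the knob. The lid sits home when this point is at the pot's mouth; the plug has 2.5 mm of play all round in the pot.
- knob_top (a point): Centre of the knob's top, 64 mm above the flange's underside.
- outer_collar (a point): Centre of the outer lid's collar, half-way up. Outer lid (loose, 0.14 kg, 104 mm across, 40 high): flat top 4 mm thick with a 34 mm hole for the knob; on it an upright round collar, outer diameter 42, 26 high, open above; a skirt hangs 10 mm below the top. It rests loosely on the inner lid's flange, collar rim 28 mm below the knob's top. Lifted by the collar it comes off alone.
- outer_edge (a point): Centre of the lower edge of the outer lid's skirt, 27 mm below point outer_collar; 4 mm below the flange's underside while nested (3 mm of play round the flange). z up when the lid is level.
- staples_box: Bystander: small cardboard box of staples, 47 x 86 x 27 mm, origin at the centre of its underside. Leave alone.
- date_stamp: Bystander: wooden date stamp with a dark upright handle, 30 x 52 x 66 mm, origin at the centre of its underside. Leave alone.
- marker_0: Bystander: marker pen lying on the counter near its front edge, 17 x 134 x 19 mm, origin at the centre of its underside. Leave alone.
- padlock: Bystander: brass padlock lying near the counter's front edge, 64 x 42 x 19 mm, origin at the centre of its underside. Leave alone.
Not all that is in view belongs to the job. What is shaped like the part that bears outer_collar but red or turquoise is not meant.

How it is judged (in metres and radians):
On the way, in this order (a step that is already met when the one before it is completed fails the run):
1. the vent shutter covers the slots and is at rest (y of shutter_grip in the frame of vent between -0.007 and 0.007 m and velocity of joint vent_shutter between -0.005 and 0.005 m/s), for 0.2 s.
2. the nested pair of lids sits home in the pot (horizontal distance between inner_seat and pot_mouth below 0.005 m and z of inner_seat in the frame of pot_mouth below 0.003 m and angle between inner_seat's own z axis and vertical below 0.06 rad and z of outer_edge in the frame of inner_seat below 0 m), for 0.3 s.
At the end, for the whole second after the job is handed in: Shutter within 7 mm of the slots' middle; inner lid in the pot (5 mm of axis, flange within 3 mm of rim, tilt under 0.06), at rest, untouched; outer lid held by the fingers (over 1 N), at rest, level to 0.2 rad, its edge over 5 mm above the knob, touching neither pot nor inner lid (y of shutter_grip in the frame of vent between -0.007 and 0.007 m and horizontal distance between inner_seat and pot_mouth below 0.005 m and z of inner_seat in the frame of pot_mouth below 0.003 m and angle between inner_seat's own z axis and vertical below 0.06 rad and z of outer_edge in the frame of knob_top above 0.005 m and angle between outer_edge's own z axis and vertical below 0.2 rad and contact force between the fingers and outer_lid above 1 N and contact force between each of outer_lid, the fingers and inner_lid below 0.05 N and contact force between outer_lid and keeper below 0.05 N and linear speed of inner_lid below 0.02 m/s and linear speed of outer_lid below 0.03 m/s); the arm keeps its last pose, push and grip.
It fails at once if the outer lid came off the inner lid (by more than 8 mm) while the inner lid was not seated in the pot (z of outer_edge in the frame of inner_seat above 0.004 m and not (horizontal distance between inner_seat and pot_mouth below 0.005 m and z of inner_seat in the frame of pot_mouth below 0.003 m and angle between inner_seat's own z axis and vertical below 0.06 rad)).
It fails at once if the inner lid was let go above the pot, more than 12 mm short of its seat (z of inner_seat in the frame of pot_mouth above 0.012 m and contact force between the fingers and inner_lid below 0.01 N).
It fails at once if a lid tipped by more than 0.5 rad (angle between any of inner_seat, outer_edge's own z axis and vertical above 0.5 rad).
It fails at once if a bystander (staples box, date stamp, marker or padlock) was pushed more than 30 mm (distance of any of staples_box, date_stamp, marker_0, padlock from where it was at the start of the episode above 0.03 m).
It also fails if it takes over 67 s, if anything falls off the work surface, if the arm or the gripper's body presses on something with over 40 N, if the wrist force passes 120 N, or if a joint passes its speed limit or range.

## Working session

There is one attempt and no reset: what is moved stays moved. The work goes in short steps, Python scripts to look and compute and a tool call to move; the robot and the scene stay as the last step left them, time stands still between calls to the robot, and variables do not carry over. Pictures are saved under pics/ and viewed, and the job is handed in when it is done.

Besides the shell and the picture viewer there is one more tool, called in YAML: its name, and indented under it one key for each argument. step_arm: Moves the arm, as the interface text tells. Its arguments: {"type":"object","properties":{"rows":{"type":"array"},"force":{"type":"number"}},"required":["rows"]}

```bash
mkdir -p pics; python3 - <<'E'
from rig import r, vision, order
import cv2, numpy as np
print(r.sense(), r.grip_point_offset)
for n in ("side","top"):
    p,d=vision.grab_frame(n); i=vision.camera_info(n); print(n,i, d.min(), d.max())
    cv2.imwrite(f"pics/{n}0.png",p[:,:,::-1]); np.savez(f"{n}0.npz",p=p,d=d)
E
```

```text
{'clock': 0.0, 'qpos': array([ 1.24859092e+00,  3.53653249e-01,  1.63412662e+00,  1.75648496e-05,
        1.15517213e+00, -2.43253386e-03]), 'qvel': array([ 0.00163067,  0.00056451,  0.000717  ,  0.00147244, -0.00076511,
        0.00074435]), 'joint_efforts': array([-2.94482954e-03, -6.05255628e+01, -3.42058146e+01, -2.91840161e-04,
        9.85336985e-03, -2.07522464e-05]), 'eef_pos': array([196.33697419, 592.87344784, 230.56169893]), 'tcp_rot': array([ 3.12734628,  1.56943689, -1.90482267]), 'contact_force': array([ 0.34301985, -0.93377197, -0.51783243]), 'wrist_torque': array([-0.01189665,  0.04249647,  0.02329276]), 'opening': 1.0003078316719072} -18.700000000000003
side {'K': array([[472.68486048,   0.        , 276.16062378],
       [  0.        , 472.68486048, 214.53853016],
       [  0.        ,   0.        ,   1.        ]]), 'distortion': array([0.05241871, 0.        , 0.        , 0.        , 0.        ]), 'origin': array([ 243.56635301, -648.07848595,  706.25883217]), 'attitude': array([-2.24111525,  0.01024621, -0.43694922])} 0.0 3204.9001
top {'K': array([[456.5773031 ,   0.        , 283.9336265 ],
       [  0.        , 456.5773031 , 212.57903287],
       [  0.        ,   0.        ,   1.        ]]), 'distortion': array([-0.0011255,  0.       ,  0.       ,  0.       ,  0.       ]), 'origin': array([ 502.55731524,   16.58830152, 1055.04111351]), 'attitude': array([-3.09050636,  0.0131555 , -1.57186796])} 0.0 1868.3527
```

View pics/side0.png

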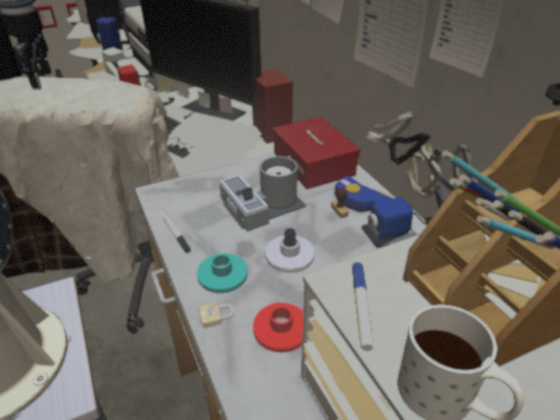

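View pics/top0.png

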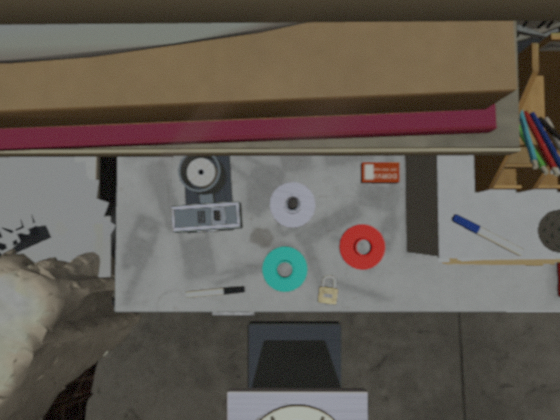

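Side view: keeper near (265,190), white lid pair at (290,250). The top view shows the pot at (200,172), fin/vent at about (210,215), lids at (292,204), and a shelf edge at row 152 close to the pot. I'll measure these next.

```bash
cat > h.py <<'E'
import numpy as np, cv2
from scipy.spatial.transform import Rotation as R
from rig import r, vision, order
def cam(n):
    i=vision.camera_info(n); return i["K"],np.array(i["distortion"]),np.array(i["origin"]),R.from_euler("xyz",i["attitude"]).as_matrix()
def cloud(n,d):
    K,D,o,A=cam(n); h,w=d.shape
    u,v=np.meshgrid(np.arange(w),np.arange(h))
    q=cv2.undistortPoints(np.stack([u,v],-1).reshape(-1,1,2).astype(float),K,D).reshape(h,w,2)
    P=np.concatenate([q,np.ones((h,w,1))],-1)*d[...,None]
    W=P@A.T+o; W[d==0]=np.nan; return W
def proj(n,X):
    K,D,o,A=cam(n); X=(np.atleast_2d(X)-o)@A
    return cv2.projectPoints(X,np.zeros(3),np.zeros(3),K,D)[0].reshape(-1,2)
def ray(n,uv):
    K,D,o,A=cam(n); q=cv2.undistortPoints(np.array(uv,float).reshape(-1,1,2),K,D).reshape(-1,2)
    d=np.c_[q,np.ones(len(q))]@A.T; return o,d
def atz(n,uv,z):
    o,d=ray(n,uv); return o+d*((z-o[2])/d[:,2])[:,None]
def grab(n,tag):
    p,d=vision.grab_frame(n); np.savez(f"{tag}.npz",p=p,d=d); return p,d
E
python3 - <<'E'
from h import *
for n in("top","side"):
    z=np.load(n+"0.npz"); W=cloud(n,z["d"])
    print(n)
    pts={"top":[(200,172),(292,204),(311,215),(285,270),(380,172),(250,250),(280,150),(280,135),(200,140),(217,215),(180,217),(426,200),(300,90),(200,185),(300,40)],
     "side":[(278,165),(290,237),(290,255),(270,260),(245,205),(330,230)]}[n]
    for u,v in pts: print((u,v),W[v,u].round(1))
    p=z["p"]
    box={"top":(110,140,360,320),"side":(180,130,360,290)}[n]
    x0,y0,x1,y1=box; c=p[y0:y1,x0:x1,::-1]
    if n=="top": c=c[:150,:]
    c=cv2.resize(c,None,fx=3.2 if n=="top" else 4.2,fy=3.2 if n=="top" else 4.2,interpolation=cv2.INTER_CUBIC)[:600,:800]
    cv2.imwrite(f"pics/{n}0z.png",c)
E
```

```text
top
(200, 172) [643.2 214.2  59.2]
(292, 204) [571.1  12.1  76. ]
(311, 215) [549.6 -31.   25.4]
(285, 270) [424.6  28.1   3.3]
(380, 172) [ 646.5 -186.9   27.7]
(250, 250) [470.1 109.1  -3.2]
(280, 150) [575.7  24.9 669.1]
(280, 135) [585.4  24.6 683.6]
(200, 140) [582.   91.  681.3]
(217, 215) [546.9 170.6  93.7]
(180, 217) [544.4 258.6  53.4]
(426, 200) [ 572.  -248.   166.4]
(300, 90) [605.3   9.3 737.8]
(200, 185) [611.7 209.1  83.8]
(300, 40) [640.    9.3 740.9]
side
(278, 165) [656.7 240.9  83.5]
(290, 237) [ 5.7e+02 -4.0e-01  7.3e+01]
(290, 255) [566.4  -8.3  31. ]
(270, 260) [525.5   2.2  24.6]
(245, 205) [533.9 155.8  59.7]
(330, 230) [700.3  54.4   1.9]
```

View pics/top0z.png

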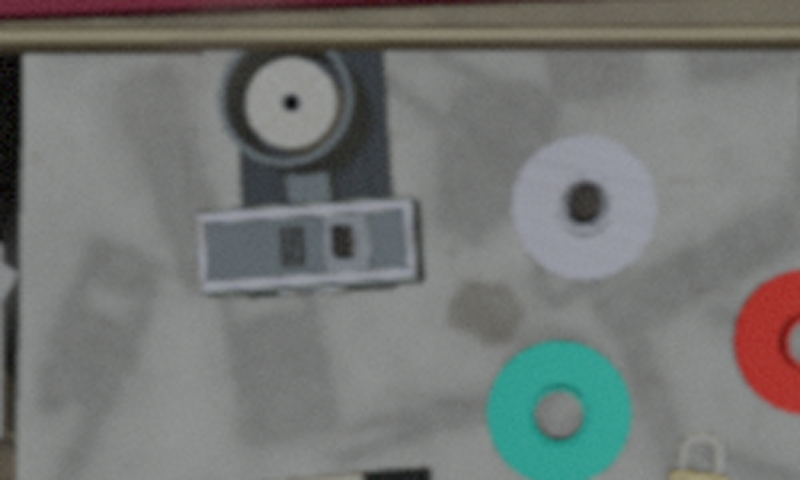

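View pics/side0z.png

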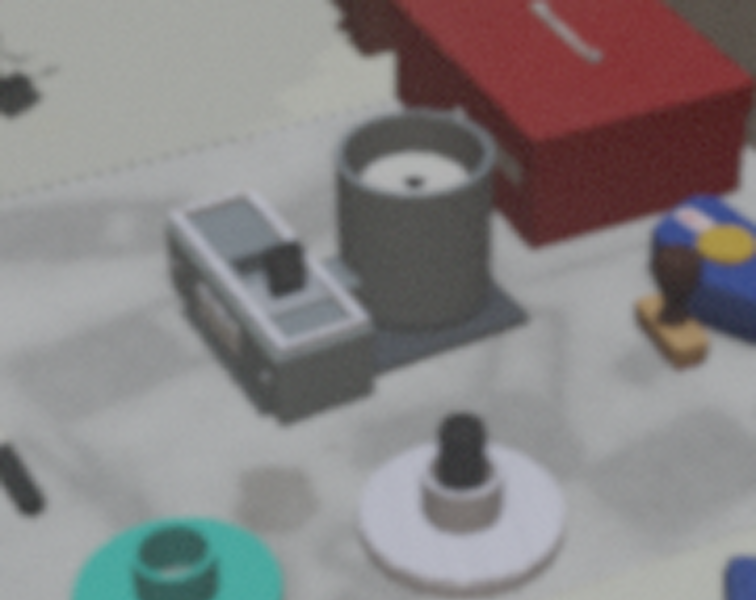

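```bash
python3 - <<'E'
from h import *
from scipy.optimize import least_squares
def circ(P,r=None):
    f=lambda q: np.hypot(P[:,0]-q[0],P[:,1]-q[1])-(r or q[2])
    s=least_squares(f,[*np.median(P[:,:2],0),40],loss="soft_l1",f_scale=2); return s.x.round(1),len(P),np.abs(s.fun).mean().round(2)
for n in("top","side"):
    z=np.load(n+"0.npz"); W=cloud(n,z["d"]).reshape(-1,3); c=z["p"].reshape(-1,3).astype(int)
    def sel(cx,cy,R,z0,z1): return (np.hypot(W[:,0]-cx,W[:,1]-cy)<R)&(W[:,2]>z0)&(W[:,2]<z1)
    m=sel(645,215,60,98,112); print(n,"rim",circ(W[m],42.5),circ(W[m]),np.median(W[m],0))
    m=sel(645,215,32,30,95); print("roll z",np.median(W[m],0))
    m=sel(570,0,70,18,34)
    P=W[m]; h=cv2.minEnclosingCircle(P[:,:2].astype(np.float32)); print("lidtop med",np.median(P,0),P.mean(0),h)
    m=sel(570,0,25,68,95);print("knob",W[m].mean(0),np.percentile(W[m],[5,50,95],axis=0).round(1).tolist(),m.sum())
    m=sel(550,175,100,45,68); P=W[m]; b=cv2.minAreaRect(P[:,:2].astype(np.float32)); print("box",b, np.median(P[:,2]))
    m=sel(550,175,60,72,100); print("fin",np.percentile(W[m],[5,50,95],axis=0).round(1).tolist(),m.sum())
    m=sel(700,0,20,-20,20);print("counter",np.nanmedian(W[(np.hypot(W[:,0]-480,W[:,1]-110)<30)],0))
    m=(np.abs(W[:,0]-650)<150)&(W[:,1]>50)&(W[:,1]<350)&(W[:,2]>125)&(W[:,2]<600)
    print("high things",np.nanpercentile(W[m],[1,50,99],axis=0).round(0).tolist() if m.sum() else 0,m.sum())
E
```

```text
top rim (array([640.5, 208.8,  40. ]), 245, np.float64(1.33)) (array([640.3, 208.8,  42.2]), 245, np.float64(1.32)) [626.39261881 208.78247217 102.87747623]
roll z [642.40888071 211.8211663   82.64759147]
lidtop med [572.71647608  11.90434001  22.94853227] [573.97249071  12.50657876  23.05157573] ((574.486083984375, 12.516139030456543), 51.95922088623047)
knob [573.7667078   12.37621156  76.88561931] [[564.5, 3.5, 73.7], [573.2, 12.1, 77.0], [583.9, 22.8, 80.0]] 95
box ((581.9263916015625, 203.46322631835938), (131.75830078125, 146.1215362548828), 3.968496561050415) 55.401213998734875
fin [[538.7, 169.3, 74.0], [553.6, 177.7, 86.8], [607.0, 202.6, 95.8]] 106
counter [479.45219394 109.33559869  -0.97034913]
high things 0 0
side rim (array([640.8, 204.7,  40. ]), 309, np.float64(1.54)) (array([640.8, 204.7,  42.4]), 309, np.float64(1.54)) [639.1575792  201.71763286 103.68846849]
roll z [649.58857146 220.17662585  85.12395869]
lidtop med [563.32848525  -7.06812684  25.22612459] [569.32179749  -1.85855058  25.18202171] ((574.5465087890625, 8.896791458129883), 53.64353561401367)
knob [573.31065469   6.28475228  76.66710058] [[564.1, -2.0, 68.8], [573.4, 5.4, 78.1], [583.0, 19.2, 80.5]] 112
box ((580.8159790039062, 201.19711303710938), (130.8324432373047, 151.25338745117188), 4.476219177246094) 57.38708149442493
fin [[538.6, 165.9, 73.6], [597.2, 177.9, 85.4], [608.2, 205.2, 98.5]] 198
counter [480.05784045 109.41192388   1.56739621]
high things 0 0
```

```bash
python3 - <<'E'
from h import *
pot={"top":(640.4,208.8),"side":(640.8,204.7)}
for n in("top","side"):
    z=np.load(n+"0.npz"); W=cloud(n,z["d"]); 
    m=(W[...,0]>490)&(W[...,0]<584)&(W[...,1]>80)&(W[...,1]<310)&(W[...,2]>47)&(W[...,2]<68)
    m=cv2.morphologyEx(m.astype(np.uint8),cv2.MORPH_OPEN,np.ones((3,3)))>0
    P=W[m]; b=cv2.minAreaRect(P[:,:2].astype(np.float32)); print(n,"box",b,len(P))
    for a in (np.radians(b[2]),np.radians(b[2]-90)):
        c=np.array(b[0])-pot[n]; print(np.degrees(a),c,np.hypot(*c),np.degrees(np.arctan2(-c[1],-c[0])))
    # project model
    for yaw in (3,4,5,):
        a=np.radians(yaw); ex=np.array([np.cos(a),np.sin(a)]); ey=np.array([-np.sin(a),np.cos(a)])
        pc=np.array(pot[n]); 
        cs=[np.r_[pc+ex*x+ey*y,61] for x,y in((-125,-75),(-125,75),(-65,75),(-65,-75))]
        img=z["p"][:,:,::-1].copy()
        S=6; x0,y0,w,hh=(155,150,110,95) if n=="top" else (205,150,110,90)
        c=cv2.resize(img[y0:y0+hh,x0:x0+w],None,fx=S,fy=S,interpolation=cv2.INTER_CUBIC)
        q=((proj(n,np.array(cs))-[x0,y0]+.5)*S).astype(np.int32)
        cv2.polylines(c,[q],True,(0,0,255),1)
        t=np.linspace(0,2*np.pi,60); 
        for rr in(40,45):
            q=((proj(n,np.c_[pc[0]+rr*np.cos(t),pc[1]+rr*np.sin(t),0*t+104])-[x0,y0]+.5)*S).astype(np.int32); cv2.polylines(c,[q],True,(0,255,0),1)
        cv2.imwrite(f"pics/{n}_yaw{yaw}.png",c)
E
```

```text
top box ((546.0548706054688, 203.18963623046875), (60.161190032958984, 150.4324188232422), 3.862393379211426) 1772
3.8623933792114262 [-94.34512939  -5.61036377] 94.5117962060679 3.4031651663693294
-86.13760662078857 [-94.34512939  -5.61036377] 94.5117962060679 3.4031651663693294
side box ((544.8614501953125, 199.41366577148438), (58.201778411865234, 152.64895629882812), 4.195789813995361) 1015
4.195789813995361 [-95.9385498   -5.28633423] 96.08408124243095 3.1538798950938665
-85.80421018600464 [-95.9385498   -5.28633423] 96.08408124243095 3.1538798950938665
```

View pics/top_yaw4.png

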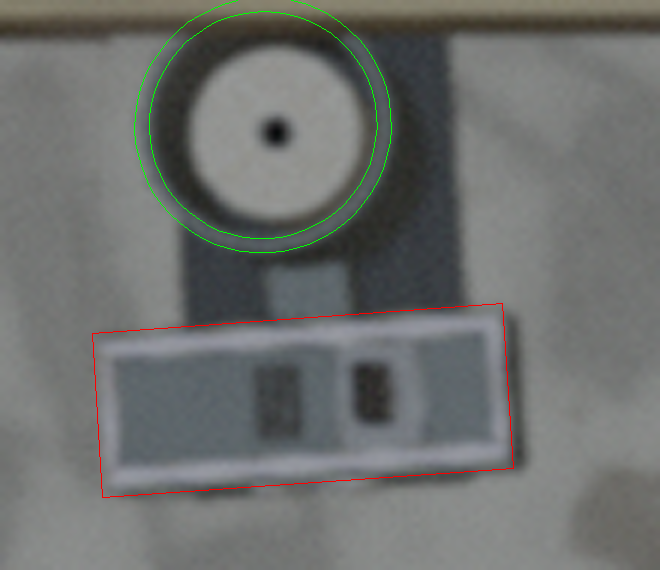

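View pics/side_yaw4.png

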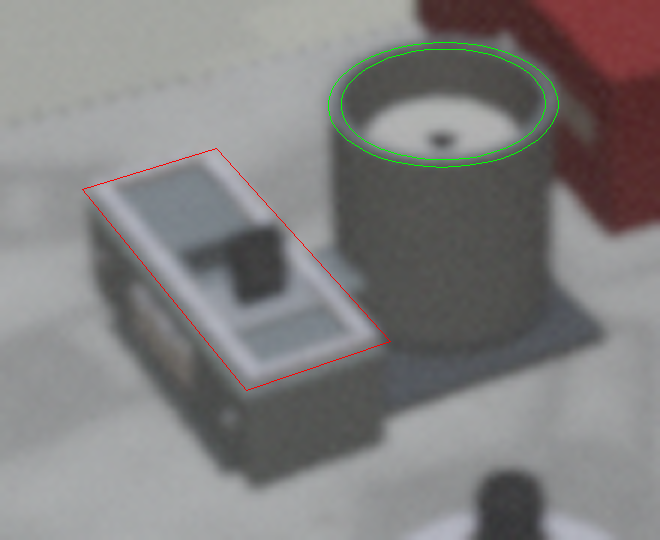

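```bash
python3 - <<'E'
from h import *
o=np.array([155,150]); 
for nm,uv,z in(("slots",(278,401),55),("fin",(372,393),89),("plateL",(338,400),57),("plateR",(420,393),57),("boxc",(303,401),55)):
    print(nm,atz("top",[np.array(uv)/6-.5+o],z).round(1))
o=np.array([205,150])
for nm,uv,z in(("finTopC",(258,235),89),("finbotFront",(255,300),59)): print("side",nm,atz("side",[np.array(uv)/6-.5+o],z).round(1))
a=np.radians(3.7); print(np.array([640.4,208.8])-95*np.array([np.cos(a),np.sin(a)]))
E
```

```text
slots [[545.8 212.4  55. ]]
fin [[547.1 172.4  89. ]]
plateL [[546. 190.  57.]]
plateR [[548.5 160.   57. ]]
boxc [[545.8 203.2  55. ]]
side finTopC [[548.8 173.5  89. ]]
side finbotFront [[546.3 174.1  59. ]]
[545.59801626 202.66943072]
```

```bash
python3 - <<'E'
from h import *
s=r.sense(); M=R.from_euler("xyz",s["tcp_rot"]).as_matrix(); print(M.round(3))
for yaw in(3.7,):
    a=np.radians(yaw)
    for sgn in(1,-1):
        z=sgn*np.array([-np.sin(a),np.cos(a),0]); x=np.array([0,0,-1.]); T=np.c_[x,np.cross(z,x),z]
        print(sgn,R.from_matrix(T@M.T).as_rotvec().round(4))
H={}
for n in("top","side"):
    W=cloud(n,np.load(n+"0.npz")["d"]).reshape(-1,3)
    for gx in range(0,1000,50):
        for gy in range(-300,800,50):
            m=(W[:,0]>=gx)&(W[:,0]<gx+50)&(W[:,1]>=gy)&(W[:,1]<gy+50)&(W[:,2]>20)
            if m.sum()>5: H[gx,gy]=max(H.get((gx,gy),0),int(np.percentile(W[m,2],98)))
print("x\\y",*[f"{gy:5d}" for gy in range(-300,800,50)])
for gx in range(0,1000,50): print(f"{gx:4d}",*[f"{H.get((gx,gy),-1):5d}" for gy in range(-300,800,50)])
E
```

```text
[[-0.    -0.949  0.314]
 [-0.001  0.314  0.949]
 [-1.    -0.    -0.001]]
1 [ 1.300e-03 -1.000e-04  3.844e-01]
-1 [-2.0000e-04 -1.8000e-03 -2.7572e+00]
x\y  -300  -250  -200  -150  -100   -50     0    50   100   150   200   250   300   350   400   450   500   550   600   650   700   750
   0    -1    -1    -1    -1    92    -1    -1    -1    -1    -1    -1    -1    -1    -1    -1    -1    -1    -1    73    49    -1    -1
  50    -1    -1    -1    -1   120   238   168    56    -1    -1    -1    -1    -1    -1    -1    -1    -1    -1   175   210   211    -1
 100    -1    -1    -1    -1    -1   294   309    -1    -1    -1    -1    -1    -1    -1    -1    -1    -1   162   195   214   214    -1
 150    -1    -1    -1    -1    -1    -1    -1    -1    -1    -1    -1    -1    -1    -1    -1    -1   350   430   211   216   216    -1
 200    -1    -1    -1    -1    -1    -1    -1    -1    -1    -1    -1    -1    -1    -1    -1    -1   164   429   341   331   212    -1
 250    -1    -1    -1    -1    -1    -1    -1    -1    -1    -1    -1    -1    -1    -1    -1    82   182   210   216   217    
[... 1226 characters left out ...]
325   329   329
 750    -1    -1    -1    -1    56    84    84    65    66    39    84    90    91    86    84    -1    -1   128   323   330   330    -1
 800   413   413    -1    -1    58    85   475   469   438   367   427    85   415   405   393   383    -1   131   133   134    -1    -1
 850   414   419    -1   503   500   489   480   468   458   448   438    84    84   403   396   386    -1   130   132   132    -1    -1
 900    -1   405   478   499   489   356   349   430   445   266   265   262   257   388   380   318   319   322   327   323   314   303
 950    -1    -1    -1    -1    -1    -1    -1    -1    -1    -1    -1    -1    -1    -1    -1    -1    -1    -1    -1    -1    -1    -1
```

step_arm:
  rows:
    - [20,-20,50,0,0,0,85]
    - [55,-60,90,0,0,0.06,85]
    - [95,-105,90,0,0,0.12,85]
    - [135,-150,90,0,0,0.18,85]
    - [175,-200,90,0,0,0.24,85]
    - [215,-250,80,0,0,0.3,85]
    - [255,-300,60,0,0,0.34,85]
    - [295,-350,40,0,0,0.384,85]
  force: 40

```text
clock: 1.1
eef_pos: [484.6, 250.9, 274.0]
tcp_rot: [-2.777, 1.57, -1.141]
contact_force: [0.4, 0.4, 0.1]
opening: 0.996
```

step_arm:
  rows:
    - [30,-35,-30,0,0,0,50]
    - [45,-60,-70,0,0,0,50]
    - [50,-68,-100,0,0,0,50]
    - [56,-70,-115,0,0,0,50]
    - [56,-70,-115,0,0,0,50]
    - [56,-70,-115,0,0,0,50]
    - [56,-70,-115,0,0,0,50]
    - [56,-70,-115,0,0,0,50]

```text
clock: 2.1
eef_pos: [540.8, 181.3, 159.9]
tcp_rot: [-1.983, 1.569, -0.346]
contact_force: [0.3, -0.2, -0.4]
opening: 0.587
```

```bash
python3 - <<'E'
from h import *
s=r.sense(); print(s["clock"],s["eef_pos"],s["tcp_rot"],s["opening"],s["contact_force"],s["qpos"])
for n,(x0,y0,w,hh) in (("top",(130,140,180,130)),("side",(190,90,180,130))):
    p,d=grab(n,n+"1"); cv2.imwrite(f"pics/{n}1.png",cv2.resize(p[y0:y0+hh,x0:x0+w,::-1],None,fx=4.4,fy=4.4,interpolation=cv2.INTER_CUBIC))
    print(n,proj(n,s["eef_pos"]), (proj(n,s["eef_pos"])-[x0,y0]+.5)*4.4)
E
```

```text
2.1 [540.77940127 181.28423135 159.85365863] [-1.98260207  1.56901671 -0.34566806] 0.5866288907796929 [ 0.26525896 -0.20815303 -0.38229106] [ 3.21486197e-01  3.47384428e-01  1.81869355e+00 -1.33116029e-03
  9.74117047e-01 -1.31470061e+00]
top [[206.17676362 216.55603953]] [[337.37775992 339.04657392]]
side [[241.12475799 161.04763685]] [[227.14893516 314.80960216]]
```

View pics/top1.png

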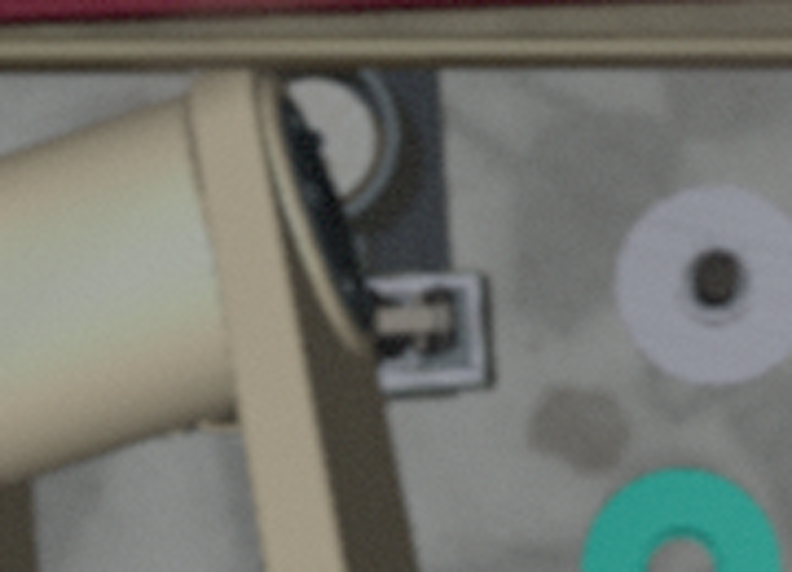

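View pics/side1.png

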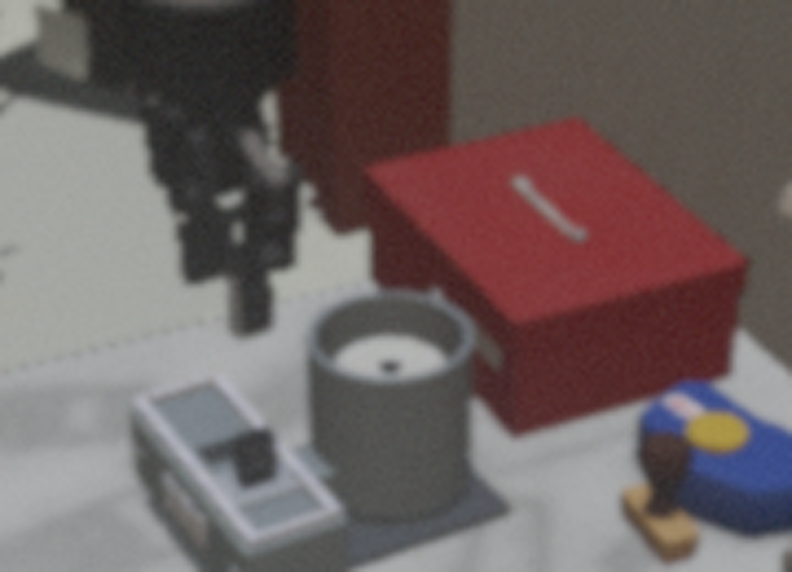

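```bash
python3 - <<'E'
from h import *
s=r.sense(); M=R.from_euler("xyz",s["tcp_rot"]).as_matrix(); print(M.round(3))
W=cloud("side",np.load("side1.npz")["d"])
m=(np.abs(W[...,0]-541)<40)&(np.abs(W[...,1]-181)<60)&(W[...,2]>150)&(W[...,2]<190)
P=W[m]; Q=(P-s["eef_pos"])@M; print(m.sum())
print(np.percentile(Q,[1,10,25,50,75,90,99],axis=0).round(1))
for q in Q[::6].round(0): print(q.astype(int).tolist(),end=" ")
print([ (proj("side",s["eef_pos"]+M@np.array([-6,yy,zz]))[0]*1-[190,90]+.5)*4.4 for yy in(-11,11) for zz in(-25,-39,25,39)])
E
```

```text
[[ 0.001 -0.998 -0.066]
 [-0.001 -0.066  0.998]
 [-1.    -0.001 -0.001]]
196
[[-30.  -11.8 -40. ]
 [-28.1  -8.9 -38.3]
 [-24.6  -4.2 -34.2]
 [-18.5   1.6  21.5]
 [-12.9   6.5  25.3]
 [ -7.7   9.3  27.2]
 [ -5.   10.5  28.7]]
[-29, -9, 26] [-27, -7, 27] [-28, -1, 25] [-28, 7, 23] [-22, -9, 27] [-23, 1, 26] [-22, 10, 27] [-18, -4, 28] [-18, 5, 28] [-14, -9, 27] [-14, 1, 27] [-15, 11, 27] [-12, -3, 25] [-13, 7, 24] [-7, -8, 26] [-9, 1, 23] [-8, 6, 23] [-29, 6, -31] [-26, 6, -30] [-27, -4, -38] [-26, 6, -34] [-25, -6, -39] [-25, 5, -37] [-18, -11, -33] [-22, 3, -38] [-18, 10, -32] [-19, -1, -39] [-15, 8, -32] [-15, -3, -38] [-13, 6, -33] [-7, -9, -31] [-12, 3, -37] [-6, 5, -31] [array([269.09781488, 322.91113941]), array([282.0554306 , 336.45740426]), array([224.74617942, 276.5376374 ]), array([212.83862531, 264.08540451]), array([228.14465305, 335.08308368]), array([240.81671342, 348.8606926 ]), array([184.78107918, 287.93325357]), array([173.14161574, 275.27668818])]
```

step_arm:
  rows:
    - [6,-10,0,0,0,0,50]
    - [6,-10,-30,0,0,0,50]
    - [6,-10,-65,0,0,0,50]
    - [6,-10,-85,0,0,0,50]
    - [6,-10,-96,0,0,0,50]
    - [6,-10,-96,0,0,0,30]
    - [6,-10,-96,0,0,0,0]
    - [6,-10,-96,0,0,0,0]
  force: 25

```text
clock: 3.2
eef_pos: [547.4, 171.2, 64.5]
tcp_rot: [-1.75, 1.568, -0.113]
contact_force: [0.4, -0.4, 1.6]
opening: 0.135
```

step_arm:
  rows:
    - [0,0,0,0,0,0,0]
    - [0,0,0,0,0,0,0]
    - [0,0,0,0,0,0,0]
    - [0,0,0,0,0,0,0]
    - [0,0,0,0,0,0,0]
    - [0,0,0,0,0,0,0]
    - [0,0,0,0,0,0,0]
    - [0,0,0,0,0,0,0]

```text
clock: 4.2
eef_pos: [547.3, 171.2, 64.5]
tcp_rot: [-1.754, 1.568, -0.117]
contact_force: [0.6, -0.2, -2.6]
opening: 0.136
```

```bash
python3 - <<'E'
from h import *
s=r.sense(); print(s["clock"],s["eef_pos"],s["opening"]*85.4,s["contact_force"])
for n,(x0,y0,w,hh) in (("side",(190,90,180,130)),):
    p,d=grab(n,n+"2"); cv2.imwrite(f"pics/{n}2.png",cv2.resize(p[y0:y0+hh,x0:x0+w,::-1],None,fx=4.4,fy=4.4,interpolation=cv2.INTER_CUBIC))
E
```

```text
4.2 [547.34943585 171.20837839  64.4732149 ] 11.655850031894488 [ 0.63703945 -0.19497731 -2.5931087 ]
```

View pics/side2.png

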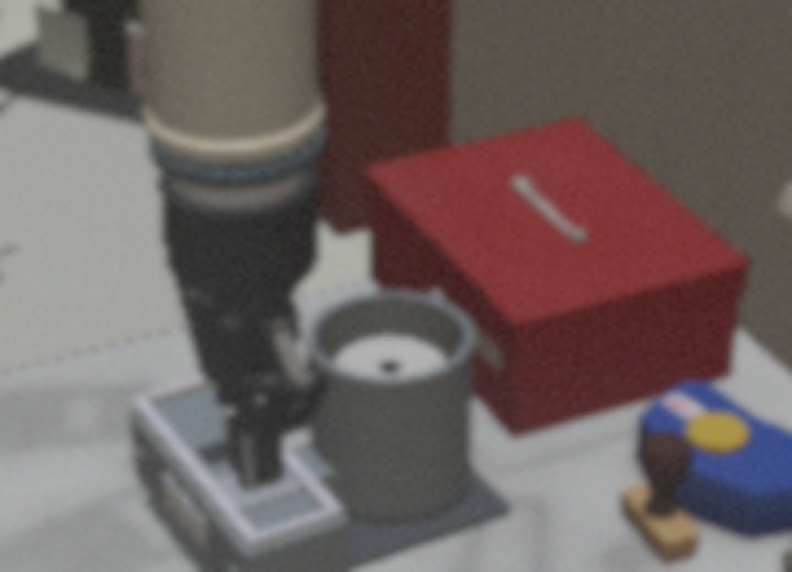

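step_arm:
  rows:
    - [-0.4,6,0,0,0,0,0]
    - [-0.8,12,0,0,0,0,0]
    - [-1.2,19,0,0,0,0,0]
    - [-1.6,25,0,0,0,0,0]
    - [-2,31,0,0,0,0,0]
    - [-2.4,37,0,0,0,0,0]
    - [-2.4,37,0,0,0,0,0]
    - [-2.4,37,0,0,0,0,0]

```text
clock: 5.25
eef_pos: [544.9, 208.6, 64.5]
tcp_rot: [-1.55, 1.568, 0.087]
contact_force: [-0.9, 1.6, -2.1]
opening: 0.132
```

step_arm:
  rows:
    - [0,0,0,0,0,0,45]
    - [0,0,0,0,0,0,50]
    - [0,0,0,0,0,0,50]
    - [0,0,30,0,0,0,50]
    - [0,0,70,0,0,0,50]
    - [0,-40,110,0,0,0,70]
    - [6,-90,130,0,0,0,70]
    - [12,-130,130,0,0,0,70]

```text
clock: 6.25
eef_pos: [558.1, 77.2, 196.8]
tcp_rot: [-1.554, 1.564, 0.082]
contact_force: [0.1, 0.1, -1.3]
opening: 0.821
```

```bash
python3 - <<'E'
from h import *
s=r.sense(); print(s["clock"],s["eef_pos"],s["opening"]*85.4,s["contact_force"])
for n,(x0,y0,w,hh) in (("top",(155,150,110,95)),("side",(190,130,110,90))):
    p,d=grab(n,n+"3"); cv2.imwrite(f"pics/{n}3.png",cv2.resize(p[y0:y0+hh,x0:x0+w,::-1],None,fx=6,fy=6,interpolation=cv2.INTER_CUBIC))
E
```

```text
6.25 [558.0613921   77.20921818 196.79192868] 70.07576561102357 [ 0.06443527  0.14070995 -1.32729404]
```

View pics/top3.png

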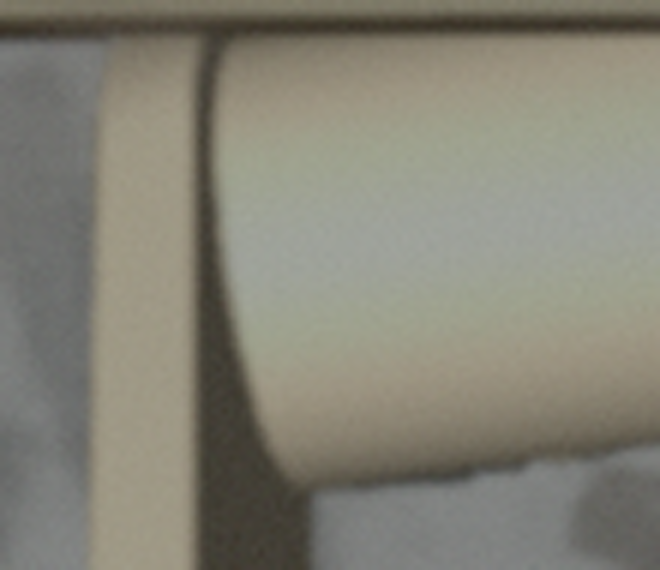

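View pics/side3.png

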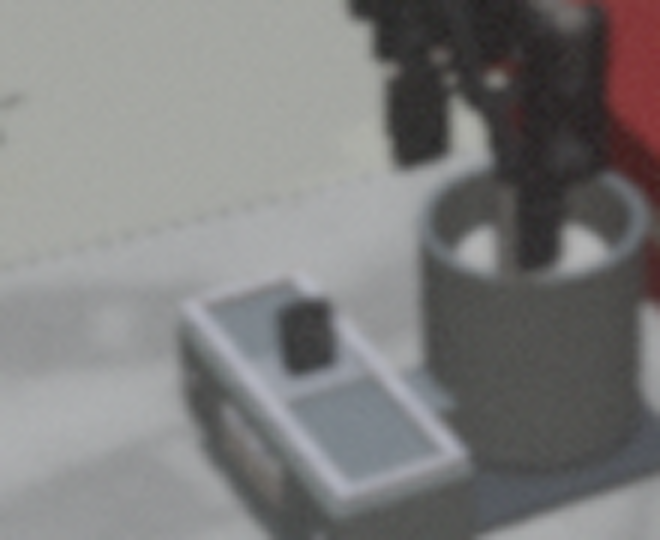

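step_arm:
  rows:
    - [8,-40,-20,0,0,0,65]
    - [16,-69,-50,0,0,0,65]
    - [16,-69,-90,0,0,0,65]
    - [16,-69,-115,0,0,0,65]
    - [16,-69,-130,0,0,0,65]
    - [16,-69,-140,0,0,0,65]
    - [16,-69,-143,0,0,0,65]
    - [16,-69,-143,0,0,0,65]

```text
clock: 7.35
eef_pos: [573.8, 6.6, 52.7]
tcp_rot: [-1.765, 1.566, -0.131]
contact_force: [0.5, 0.4, 0.5]
opening: 0.761
```

```bash
python3 - <<'E'
from h import *
s=r.sense(); print(s["clock"],s["eef_pos"],s["opening"]*85.4,s["contact_force"])
for n,(x0,y0,w,hh) in (("top",(155,150,170,125)),("side",(220,150,140,120))):
    p,d=grab(n,n+"4"); cv2.imwrite(f"pics/{n}4.png",cv2.resize(p[y0:y0+hh,x0:x0+w,::-1],None,fx=4.7 if n=="top" else 5,fy=4.7 if n=="top" else 5,interpolation=cv2.INTER_CUBIC))
E
```

```text
7.35 [573.84832173   6.55791602  52.71305226] 65.02356787881249 [0.54548659 0.36033374 0.52284676]
```

View pics/top4.png

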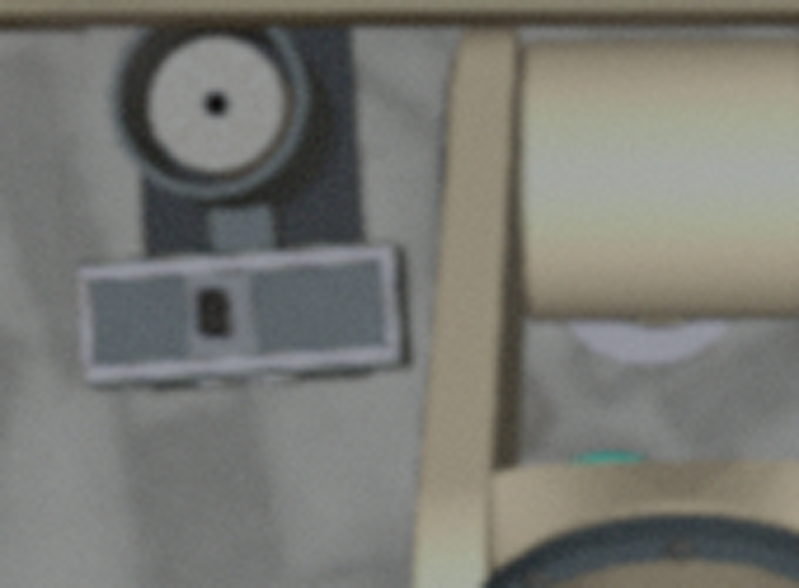

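View pics/side4.png

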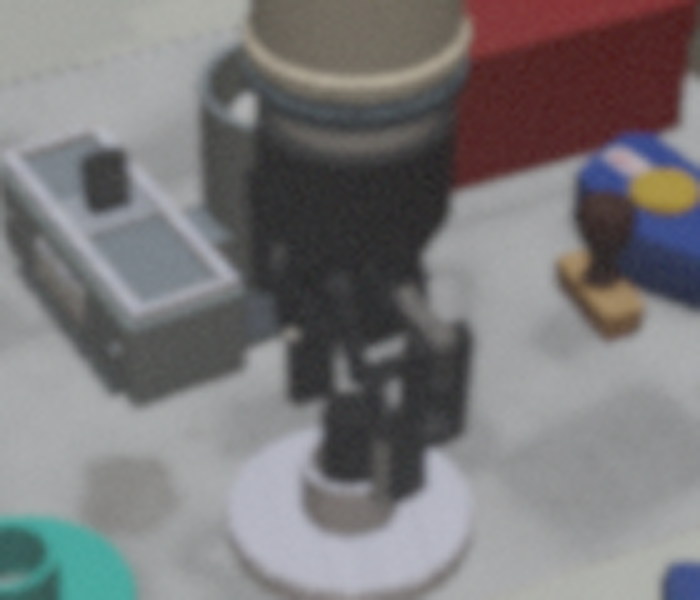

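step_arm:
  rows:
    - [0,1,0,0,0,0,40]
    - [0,1,0,0,0,0,15]
    - [0,1,0,0,0,0,15]
    - [0,1,0,0,0,0,15]
    - [0,1,0,0,0,0,15]
    - [0,1,0,0,0,0,15]
    - [0,1,0,0,0,0,15]
    - [0,1,0,0,0,0,15]
  force: 60

```text
clock: 8.45
eef_pos: [574.3, 7.6, 53.2]
tcp_rot: [-1.711, 1.565, -0.077]
contact_force: [-0.5, 3.4, 5.5]
opening: 0.258
```

```bash
python3 - <<'E'
from h import *
s=r.sense(); print(s["clock"],s["eef_pos"],s["opening"]*85.4,s["contact_force"])
for n,(x0,y0,w,hh) in (("side",(220,150,140,120)),):
    p,d=grab(n,n+"5"); cv2.imwrite(f"pics/{n}5.png",cv2.resize(p[y0:y0+hh,x0:x0+w,::-1],None,fx=5,fy=5,interpolation=cv2.INTER_CUBIC))
E
```

```text
8.45 [574.28492631   7.6328994   53.23435563] 22.049751433061232 [-0.48852521  3.36070598  5.478335  ]
```

View pics/side5.png

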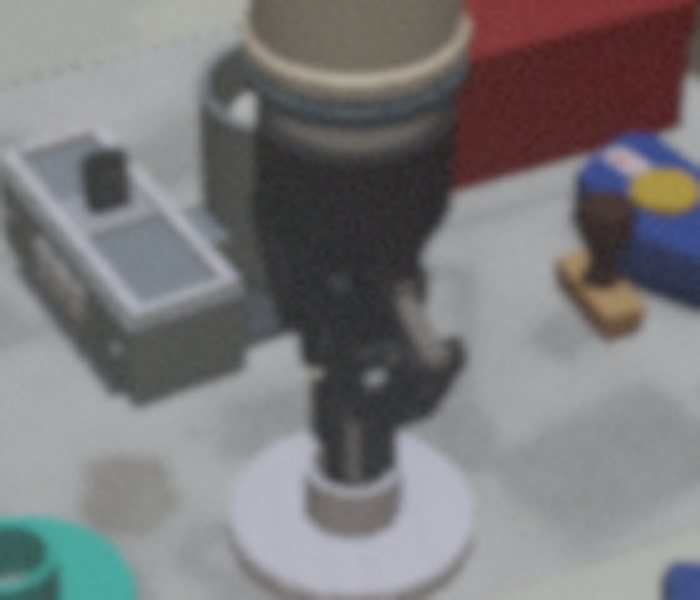

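step_arm:
  rows:
    - [0,0,2,0,0,0,15]
    - [0,0,5,0,0,0,15]
    - [0,0,10,0,0,0,15]
    - [0,0,20,0,0,0,15]
    - [0,0,30,0,0,0,15]
    - [0,0,40,0,0,0,15]
    - [0,0,40,0,0,0,15]
    - [0,0,40,0,0,0,15]

```text
clock: 9.5
eef_pos: [574.1, 7.6, 93.2]
tcp_rot: [-1.707, 1.565, -0.073]
contact_force: [-0.5, -0.4, -4.5]
opening: 0.262
```

```bash
python3 - <<'E'
from h import *
s=r.sense(); print(s["clock"],s["eef_pos"],s["opening"]*85.4,s["contact_force"],s["wrist_torque"])
for n,(x0,y0,w,hh) in (("side",(220,150,140,120)),):
    p,d=grab(n,n+"6"); cv2.imwrite(f"pics/{n}6.png",cv2.resize(p[y0:y0+hh,x0:x0+w,::-1],None,fx=5,fy=5,interpolation=cv2.INTER_CUBIC))
E
```

```text
9.5 [574.13374467   7.64491272  93.213344  ] 22.345491655252907 [-0.48970098 -0.44469531 -4.51904079] [-0.02907758 -0.06802581 -0.030266  ]
```

View pics/side6.png

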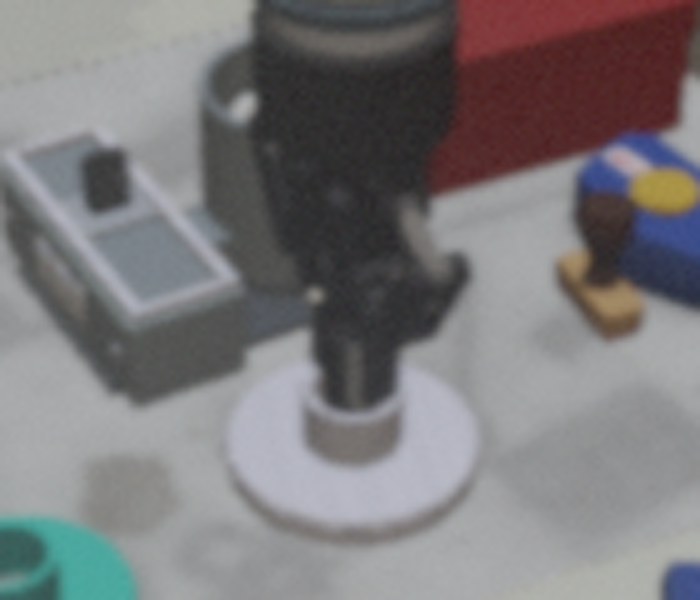

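```bash
python3 - <<'E'
from h import *
for n in("side",):
    for k in("0","5","6"):
        W=cloud(n,np.load(n+k+".npz")["d"]); zz=62 if k=="6" else 23
        m=(np.hypot(W[...,0]-574,W[...,1]-8)<65)&(np.abs(W[...,2]-zz)<9)
        m=cv2.morphologyEx(m.astype(np.uint8),cv2.MORPH_OPEN,np.ones((3,3)))>0
        P=W[m]; print(k,cv2.minEnclosingCircle(P[:,:2].astype(np.float32)),np.median(P[:,2]),len(P))
        q=P[:,:2]; 
        # hull + fixed-radius fit on the hull points
        h=cv2.convexHull(q.astype(np.float32)).reshape(-1,2)
        from scipy.optimize import least_squares
        s=least_squares(lambda c:np.hypot(*(h-c).T)-51.5,[574,8],loss="soft_l1"); print(s.x, np.abs(s.fun).mean())
        A=np.c_[P[:,:2],np.ones(len(P))]; c=np.linalg.lstsq(A,P[:,2],rcond=None)[0]; print("tilt",c[:2])
E
```

```text
0 ((574.4830932617188, 7.943643093109131), 52.91211700439453) 25.0518689598361 1098
[574.3343209    8.63047196] 0.4580794420795296
tilt [0.01633766 0.03678765]
5 ((574.400146484375, 6.910489082336426), 53.09839630126953) 25.398068020835353 1102
[574.2410977    7.03794155] 0.49757783373772213
tilt [0.01692714 0.04536427]
6 ((573.6009521484375, 6.5963616371154785), 53.5320930480957) 65.25779027230874 1125
[573.98255762   6.54872069] 0.7185034197529235
tilt [0.02002892 0.05269635]
```

step_arm:
  rows:
    - [0,0,25,0,0,0,15]
    - [0,2,55,0,0,0,15]
    - [8,25,80,0,0,0,15]
    - [18,55,85,0,0,0,15]
    - [29,86,85,0,0,0,15]
    - [39,117,85,0,0,0,15]
    - [50,148,85,0,0,0,15]
    - [58,173,85,0,0,0,15]

```text
clock: 10.55
eef_pos: [632.0, 181.9, 177.3]
tcp_rot: [-1.788, 1.566, -0.154]
contact_force: [0.3, -0.5, -4.5]
opening: 0.256
```

step_arm:
  rows:
    - [4,12,0,0,0,0,15]
    - [7,22,0,0,0,0,15]
    - [8,24.5,0,0,0,0,15]
    - [8,24.5,0,0,0,0,15]
    - [8,24.5,0,0,0,0,15]
    - [8,24.5,0,0,0,0,15]
    - [8,24.5,0,0,0,0,15]
    - [8,24.5,0,0,0,0,15]

```text
clock: 11.55
eef_pos: [640.0, 206.2, 177.4]
tcp_rot: [-1.789, 1.566, -0.155]
contact_force: [0.0, -0.7, -4.4]
opening: 0.259
```

```bash
python3 - <<'E'
from h import *
s=r.sense(); print(s["clock"],s["eef_pos"],s["opening"]*85.4,s["contact_force"],s["wrist_torque"])
M=R.from_euler("xyz",s["tcp_rot"]).as_matrix(); print(M.round(3))
for n,(x0,y0,w,hh) in (("side",(200,80,160,120)),("top",(140,130,160,120))):
    p,d=grab(n,n+"7"); cv2.imwrite(f"pics/{n}7.png",cv2.resize(p[y0:y0+hh,x0:x0+w,::-1],None,fx=5,fy=5,interpolation=cv2.INTER_CUBIC))
E
```

```text
11.55 [640.01585938 206.21827905 177.36012293] 22.160218153893823 [ 0.0125574  -0.71334809 -4.3852428 ] [-0.02823357 -0.00764184 -0.04042753]
[[ 0.005 -0.998 -0.063]
 [-0.001 -0.063  0.998]
 [-1.    -0.005 -0.001]]
```

View pics/side7.png

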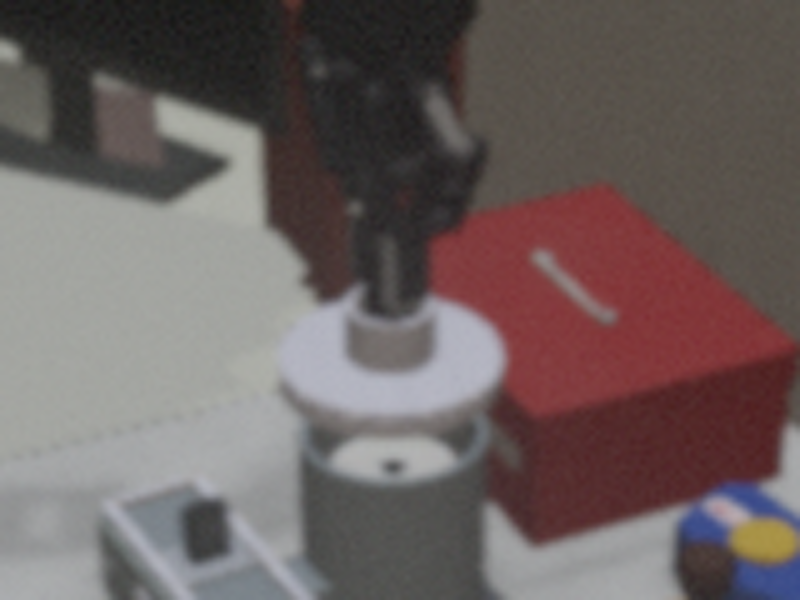

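View pics/top7.png

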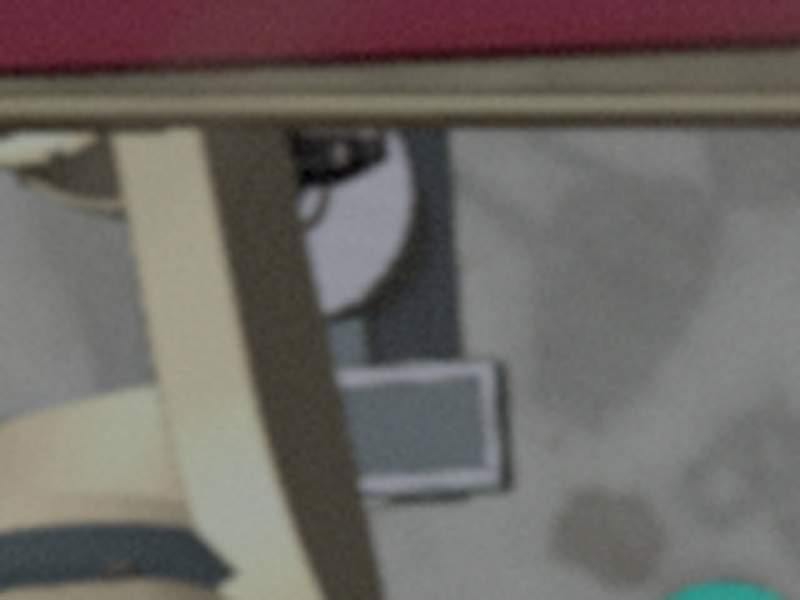

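```bash
python3 - <<'E'
from h import *
from scipy.optimize import least_squares
W=cloud("side",np.load("side7.npz")["d"])
m=(np.hypot(W[...,0]-640,W[...,1]-205)<65)&(np.abs(W[...,2]-148)<10)
m=cv2.morphologyEx(m.astype(np.uint8),cv2.MORPH_OPEN,np.ones((3,3)))>0
P=W[m];h=cv2.convexHull(P[:,:2].astype(np.float32)).reshape(-1,2)
s=least_squares(lambda c:np.hypot(*(h-c).T)-51.5,[640,205],loss="soft_l1"); print(s.x,np.abs(s.fun).mean(),np.median(P[:,2]))
img=cv2.imread("pics/side7.png"); t=np.linspace(0,2*np.pi,80)
def ring(c,rr,z,col):
    q=((proj("side",np.c_[c[0]+rr*np.cos(t),c[1]+rr*np.sin(t),0*t+z])-[200,80]+.5)*5).astype(np.int32); cv2.polylines(img,[q],True,col,1)
ring((640.8,204.7),40,104,(0,255,0));ring((640.8,204.7),45,104,(0,255,0))
ring(s.x,52,148,(255,0,0)); ring((640.2,205.2),52,148,(0,0,255)); ring((640.2,205.2),52,134,(0,0,255))
cv2.imwrite("pics/side7b.png",img)
E
```

```text
[638.38148945 201.62752288] 0.6531597875062654 149.4098806803088
```

View pics/side7b.png

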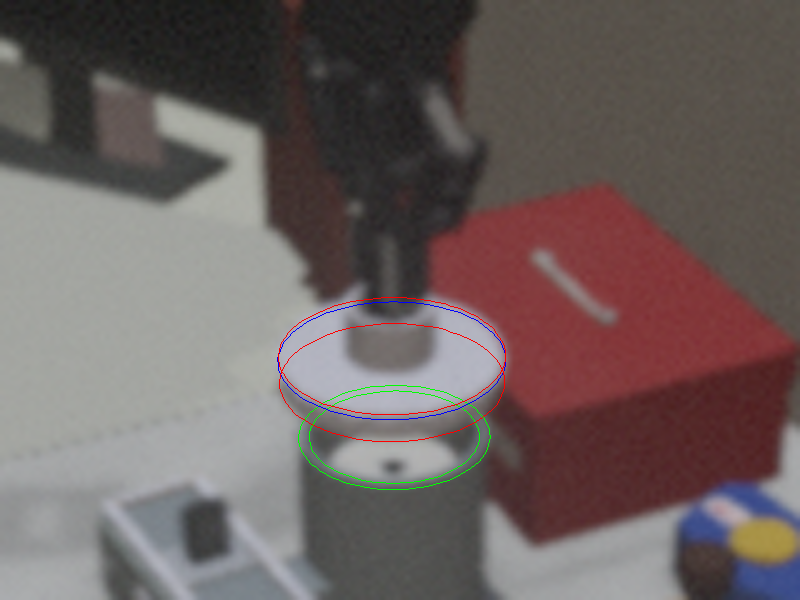

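```bash
cat > ring.py <<'E'
from h import *
from scipy.ndimage import map_coordinates, gaussian_filter
from scipy.optimize import minimize
def fit(n,f,c0,rr,z,sign,arc,box=5):
    img=gaussian_filter(np.load(f)["p"].astype(float).mean(-1),1.0)
    t=np.radians(np.arange(arc[0],arc[1],2.0)); 
    def val(c,off):
        q=proj(n,np.c_[c[0]+(rr+off)*np.cos(t),c[1]+(rr+off)*np.sin(t),0*t+z])
        return map_coordinates(img,[q[:,1],q[:,0]],order=1)
    def score(c): return (sign*(val(c,-1.5)-val(c,1.5))).mean()
    g=np.arange(-box,box+.1,.5); S=np.array([[score((c0[0]+a,c0[1]+b)) for b in g] for a in g])
    i=np.unravel_index(S.argmax(),S.shape); c=np.array([c0[0]+g[i[0]],c0[1]+g[i[1]]])
    m=minimize(lambda c:-score(c),c,method="Nelder-Mead",options=dict(initial_simplex=[c,c+[.4,0],c+[0,.4]]))
    return m.x.round(2), round(-m.fun,1)
E
python3 - <<'E'
from ring import *
# side: camera towards -y; front arc (visible lower edge) angles -170..-20 ; 
for f,c,dz in(("side0.npz",(574,9),0),("side5.npz",(574,7.6),0),("side6.npz",(574,7.6),40),("side7.npz",(640,206),124.2)):
    print(f,"top full",fit("side",f,c,52,24+dz,1,(-200,20)),"skirt low edge",fit("side",f,c,52,10+dz,1,(-190,-10)))
print("rim outer",[fit("side",f,(640,205),45,104,s,(-190,20)) for f in("side0.npz",) for s in(1,-1)])
print("rim inner",[fit("side",f,(640,205),40,104,s,(-360,0)) for f in("side0.npz",) for s in(1,-1)])
print("top lid",fit("top","top0.npz",(574,12),52,24,1,(0,360)))
print("top rim",[fit("top","top0.npz",(640,208.5),rr,104,s,(120,300)) for rr in(40,45) for s in(1,-1)])
E
```

```text
side0.npz top full (array([574.46,  10.83]), np.float64(14.5)) skirt low edge (array([580.58,  22.89]), np.float64(15.3))Traceback (most recent call last):
  File "<stdin>", line 4, in <module>
  File "ring.py", line 11, in fit
    g=np.arange(-box,box+.1,.5); S=np.array([[score((c0[0]+a,c0[1]+b)) for b in g] for a in g])
                                              ~~~~~^^^^^^^^^^^^^^^^^^^
  File "ring.py", line 10, in score
    def score(c): return (sign*(val(c,-1.5)-val(c,1.5))).mean()
                                            ~~~^^^^^^^
  File "ring.py", line 8, in val
    q=proj(n,np.c_[c[0]+(rr+off)*np.cos(t),c[1]+(rr+off)*np.sin(t),0*t+z])
  File "h.py", line 13, in proj
    K,D,o,A=cam(n); X=(np.atleast_2d(X)-o)@A
            ~~~^^^
  File "h.py", line 5, in cam
    i=vision.camera_info(n); return i["K"],np.array(i["distortion"]),np.array(i["origin"]),R.from_euler("xyz",i["attitude"]).as_matrix()
ValueError: time passes only in moves, steps and waits
```

```bash
python3 - <<'E'
s=open("h.py").read()
s=s.replace("def cam(n):","from functools import lru_cache\n@lru_cache(None)\ndef cam(n):")
open("h.py","w").write(s)
E
python3 - <<'E'
from ring import *
for f,c,dz in(("side0.npz",(574,9),0),("side5.npz",(574,7.6),0),("side6.npz",(574,7.6),40),("side7.npz",(640,206),124.2)):
    print(f,"top full",fit("side",f,c,52,24+dz,1,(-200,20)),"top all",fit("side",f,c,52,24+dz,1,(0,360)))
print("rim outer",[fit("side",f,(640,205),45,104,s,(-190,20)) for f in("side0.npz",) for s in(1,-1)])
print("rim inner",[fit("side",f,(640,205),40,104,s,(-360,0)) for f in("side0.npz",) for s in(1,-1)])
print("rim outer all",[fit("side",f,(640,205),45,104,s,(-360,0)) for f in("side0.npz",) for s in(1,-1)])
print("top lid",fit("top","top0.npz",(574,12),52,24,1,(0,360)))
print("top rim",[fit("top","top0.npz",(640,208.5),rr,104,s,(120,300)) for rr in(40,45) for s in(1,-1)])
E
```

```text
side0.npz top full (array([574.46,  10.83]), np.float64(14.5)) top all (array([574.66,  10.89]), np.float64(11.1))
side5.npz top full (array([574.66,   9.24]), np.float64(14.6)) top all (array([574.87,   9.4 ]), np.float64(11.1))
side6.npz top full (array([574.6 ,   8.87]), np.float64(15.5)) top all (array([574.68,   8.88]), np.float64(11.2))
side7.npz top full (array([639.96, 203.59]), np.float64(19.2)) top all (array([640.32, 204.43]), np.float64(14.1))
rim outer [(array([643.73, 207.88]), np.float64(13.1)), (array([631.19, 194.11]), np.float64(1.6))]
rim inner [(array([648.64, 201.69]), np.float64(6.9)), (array([641.45, 211.99]), np.float64(4.5))]
rim outer all [(array([643.93, 210.19]), np.float64(4.7)), (array([633.87, 198.01]), np.float64(4.9))]
top lid (array([574.42,  11.27]), np.float64(8.9))
top rim [(array([648.65, 202.66]), np.float64(20.2)), (array([640.94, 208.34]), np.float64(7.9)), (array([640.07, 207.85]), np.float64(12.1)), (array([646.17, 211.11]), np.float64(3.3))]
```

step_arm:
  rows:
    - [0,0,-6,0,0,0,15]
    - [0,0,-12,0,0,0,15]
    - [0,0,-16,0,0,0,15]
    - [0,0,-18,0,0,0,15]
    - [0,0,-20,0,0,0,15]
    - [0,0,-22,0,0,0,15]
    - [0,0,-23.5,0,0,0,15]
    - [0,0,-23.5,0,0,0,15]

```text
clock: 12.65
eef_pos: [640.0, 206.3, 153.7]
tcp_rot: [-1.8, 1.566, -0.166]
contact_force: [-0.3, 1.0, -4.8]
opening: 0.256
```

```bash
python3 - <<'E'
from h import *
s=r.sense(); print(s["clock"],s["eef_pos"],s["opening"]*85.4,s["contact_force"],s["wrist_torque"])
for n,(x0,y0,w,hh) in (("side",(200,80,160,120)),):
    p,d=grab(n,n+"8"); cv2.imwrite(f"pics/{n}8.png",cv2.resize(p[y0:y0+hh,x0:x0+w,::-1],None,fx=5,fy=5,interpolation=cv2.INTER_CUBIC))
E
```

```text
12.65 [639.97286809 206.31256614 153.74651667] 21.900888636078918 [-0.29335403  0.99131673 -4.79943104] [-0.00328959 -0.02128049 -0.05308427]
```

View pics/side8.png

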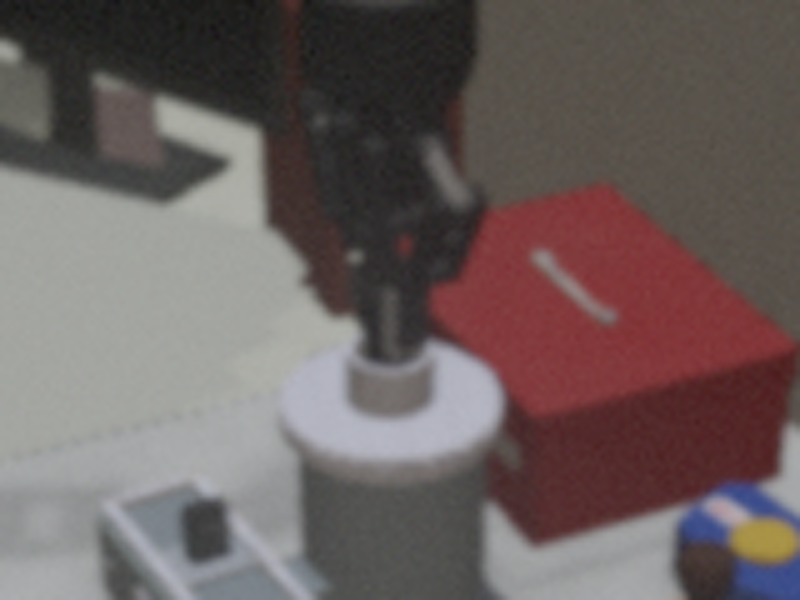

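step_arm:
  rows:
    - [0,0,-2,0,0,0,15]
    - [0,0,-4,0,0,0,15]
    - [0,0,-5.5,0,0,0,15]
    - [0,0,-7,0,0,0,15]
    - [0,0,-8,0,0,0,15]
    - [0,0,-9,0,0,0,15]
    - [0,0,-9.8,0,0,0,15]
    - [0,0,-9.8,0,0,0,15]

```text
clock: 13.7
eef_pos: [640.1, 206.4, 144.0]
tcp_rot: [-1.774, 1.566, -0.14]
contact_force: [0.5, 0.3, -5.0]
opening: 0.255
```

step_arm:
  rows:
    - [0,0,-0.5,0,0,0,15]
    - [0,0,-1,0,0,0,15]
    - [0,0,-1.4,0,0,0,15]
    - [0,0,-1.4,0,0,0,15]
    - [0,0,-1.4,0,0,0,15]
    - [0,0,-1.4,0,0,0,15]
    - [0,0,-1.4,0,0,0,15]
    - [0,0,-1.4,0,0,0,15]

```text
clock: 14.7
eef_pos: [640.3, 206.6, 143.3]
tcp_rot: [-1.674, 1.565, -0.039]
contact_force: [-1.7, 1.6, 5.9]
opening: 0.258
```

step_arm:
  rows:
    - [0,0,0,0,0,0,15]
    - [0,0,0,0,0,0,15]
    - [0,0,0,0,0,0,28]
    - [0,0,0,0,0,0,40]
    - [0,0,0,0,0,0,70]
    - [0,0,0,0,0,0,70]
    - [0,0,0,0,0,0,70]
    - [0,0,0,0,0,0,70]

```text
clock: 15.7
eef_pos: [640.3, 206.7, 143.3]
tcp_rot: [-1.674, 1.565, -0.039]
contact_force: [-0.2, 0.1, 0.8]
opening: 0.82
```

```bash
python3 - <<'E'
from h import *
s=r.sense(); print(s["clock"],s["eef_pos"],s["opening"]*85.4,s["contact_force"],s["wrist_torque"])
for n,(x0,y0,w,hh) in (("side",(220,100,120,110)),):
    p,d=grab(n,n+"9"); cv2.imwrite(f"pics/{n}9.png",cv2.resize(p[y0:y0+hh,x0:x0+w,::-1],None,fx=5.4,fy=5.4,interpolation=cv2.INTER_CUBIC))
W=cloud("side",d); m=(np.hypot(W[...,0]-640,W[...,1]-205)<48)&(np.abs(W[...,2]-114)<8); P=W[m]; print(np.median(P[:,2]),np.linalg.lstsq(np.c_[P[:,:2],np.ones(len(P))],P[:,2],rcond=None)[0][:2])
E
```

```text
15.7 [640.29786674 206.65044327 143.32313709] 69.98692204394996 [-0.15147468  0.08828585  0.78082627] [ 0.02363944 -0.02045699  0.01020275]
115.77701434053074 [0.00204928 0.00123024]
```

View pics/side9.png

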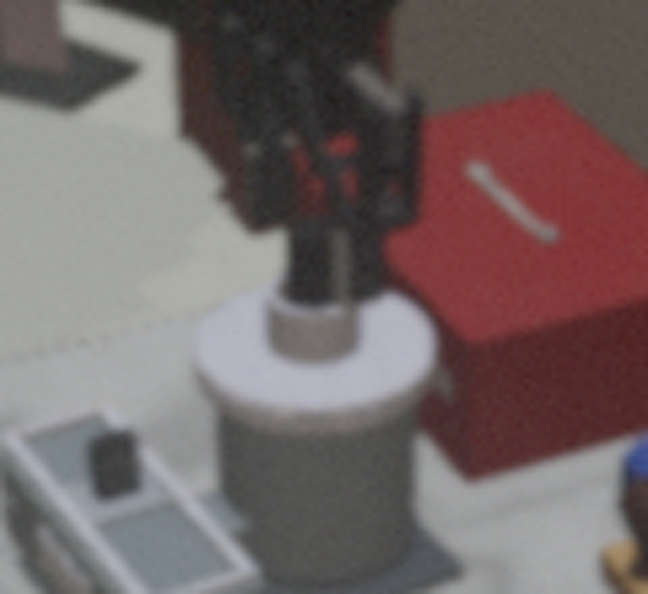

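step_arm:
  rows:
    - [0,0,-5,0,0,0,70]
    - [0,0,-10,0,0,0,70]
    - [0,0,-15,0,0,0,70]
    - [0,0,-19,0,0,0,70]
    - [0,0,-22,0,0,0,70]
    - [0,0,-24,0,0,0,70]
    - [0,0,-24,0,0,0,70]
    - [0,0,-24,0,0,0,70]
  force: 30

```text
clock: 16.75
eef_pos: [640.4, 206.7, 119.5]
tcp_rot: [-1.654, 1.565, -0.02]
contact_force: [0.2, -0.2, -0.2]
opening: 0.819
```

step_arm:
  rows:
    - [0,0,0,0,0,0,52]
    - [0,0,0,0,0,0,44]
    - [0,0,0,0,0,0,38]
    - [0,0,0,0,0,0,34]
    - [0,0,0,0,0,0,34]
    - [0,0,0,0,0,0,34]
    - [0,0,0,0,0,0,34]
    - [0,0,0,0,0,0,34]

```text
clock: 17.75
eef_pos: [640.6, 206.7, 119.8]
tcp_rot: [-1.644, 1.565, -0.01]
contact_force: [-0.7, -0.6, 6.1]
opening: 0.475
```

```bash
python3 - <<'E'
from h import *
s=r.sense(); print(s["clock"],s["eef_pos"],s["opening"]*85.4,s["contact_force"],s["wrist_torque"])
for n,(x0,y0,w,hh) in (("side",(220,100,120,110)),):
    p,d=grab(n,n+"10"); cv2.imwrite(f"pics/{n}10.png",cv2.resize(p[y0:y0+hh,x0:x0+w,::-1],None,fx=5.4,fy=5.4,interpolation=cv2.INTER_CUBIC))
E
```

```text
17.75 [640.62936171 206.66408101 119.8196853 ] 40.54514455691379 [-0.67290998 -0.55236847  6.14551526] [-0.25386048  0.09064174 -0.0252148 ]
```

View pics/side10.png

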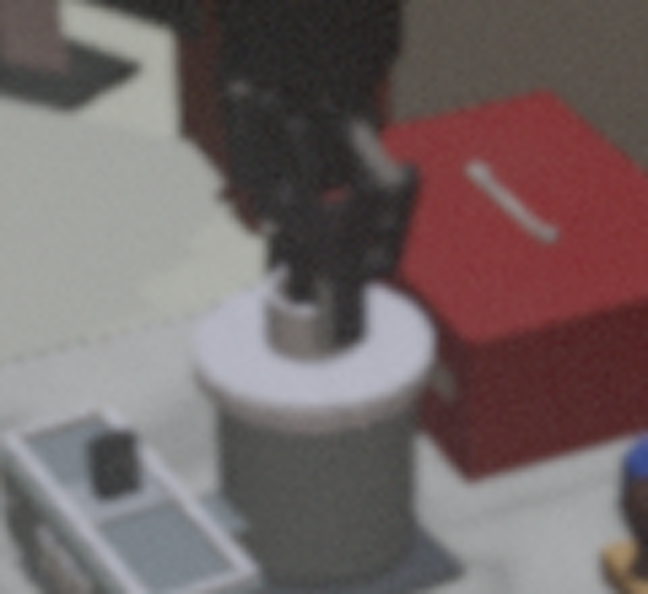

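step_arm:
  rows:
    - [0,0,2,0,0,0,34]
    - [0,0,5,0,0,0,34]
    - [0,0,9,0,0,0,34]
    - [0,0,14,0,0,0,34]
    - [0,0,20,0,0,0,34]
    - [0,0,26,0,0,0,34]
    - [0,0,30,0,0,0,34]
    - [0,0,30,0,0,0,34]

```text
clock: 18.8
eef_pos: [640.9, 206.7, 150.3]
tcp_rot: [-1.611, 1.564, 0.024]
contact_force: [0.5, -0.4, -1.2]
opening: 0.474
```

```bash
python3 - <<'E'
from h import *
s=r.sense(); print(s["clock"],s["eef_pos"],s["opening"]*85.4,s["contact_force"],s["wrist_torque"])
for n,(x0,y0,w,hh) in (("side",(220,100,120,110)),):
    p,d=grab(n,n+"11"); cv2.imwrite(f"pics/{n}11.png",cv2.resize(p[y0:y0+hh,x0:x0+w,::-1],None,fx=5.4,fy=5.4,interpolation=cv2.INTER_CUBIC))
E
```

```text
18.8 [640.85044128 206.72280174 150.32773806] 40.44359502710938 [ 0.47579703 -0.35283304 -1.22397738] [ 0.06195849 -0.05148988  0.01148582]
```

View pics/side11.png

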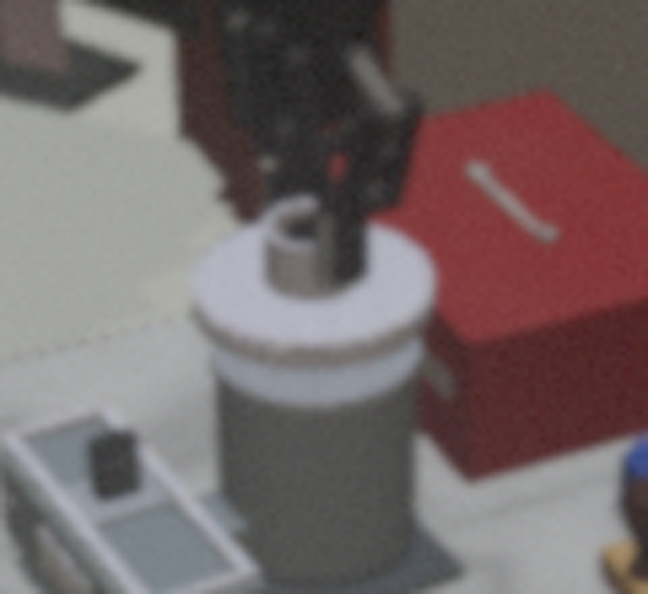

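step_arm:
  rows:
    - [0,0,8,0,0,0,34]
    - [0,0,18,0,0,0,34]
    - [0,0,30,0,0,0,34]
    - [0,0,42,0,0,0,34]
    - [0,0,54,0,0,0,34]
    - [0,0,65,0,0,0,34]
    - [0,0,72,0,0,0,34]
    - [0,0,75,0,0,0,34]

```text
clock: 19.85
eef_pos: [640.8, 206.7, 225.5]
tcp_rot: [-1.611, 1.564, 0.023]
contact_force: [0.6, -0.0, -1.3]
opening: 0.473
```

step_arm:
  rows:
    - [0,0,0,0,0,0,34]
    - [0,0,0,0,0,0,34]
    - [0,0,0,0,0,0,34]
    - [0,0,0,0,0,0,34]
    - [0,0,0,0,0,0,34]
    - [0,0,0,0,0,0,34]
    - [0,0,0,0,0,0,34]
    - [0,0,0,0,0,0,34]

```text
clock: 20.85
eef_pos: [640.8, 206.7, 225.5]
tcp_rot: [-1.607, 1.564, 0.027]
contact_force: [-0.4, 0.3, -1.3]
opening: 0.473
```

```bash
python3 - <<'E'
from h import *
s=r.sense(); print(s["clock"],s["eef_pos"],s["opening"]*85.4,s["contact_force"],s["wrist_torque"])
for n,(x0,y0,w,hh) in (("side",(210,60,140,140)),):
    p,d=grab(n,n+"12"); cv2.imwrite(f"pics/{n}12.png",cv2.resize(p[y0:y0+hh,x0:x0+w,::-1],None,fx=4.2,fy=4.2,interpolation=cv2.INTER_CUBIC))
W=cloud("side",d)
for z in(219,110):
    m=(np.hypot(W[...,0]-640,W[...,1]-205)<50)&(np.abs(W[...,2]-z)<8); P=W[m]
    if len(P)>20: print(z,len(P),np.median(P,0),np.linalg.lstsq(np.c_[P[:,:2],np.ones(len(P))],P[:,2],rcond=None)[0][:2])
p,d=grab("top","top12"); cv2.imwrite("pics/top12.png",cv2.resize(p[140:320,110:410,::-1],None,fx=2.6,fy=2.6,interpolation=cv2.INTER_CUBIC))
E
```

```text
20.85 [640.76944636 206.71761199 225.46568744] 40.362233831988654 [-0.36921874  0.2688781  -1.28616688] [0.0069488  0.03032945 0.00796856]
219 583 [627.54233517 187.80893334 220.92653633] [0.00358851 0.02103413]
110 661 [633.14744462 194.1683433  111.35685995] [0.01378995 0.03640239]
```

View pics/side12.png

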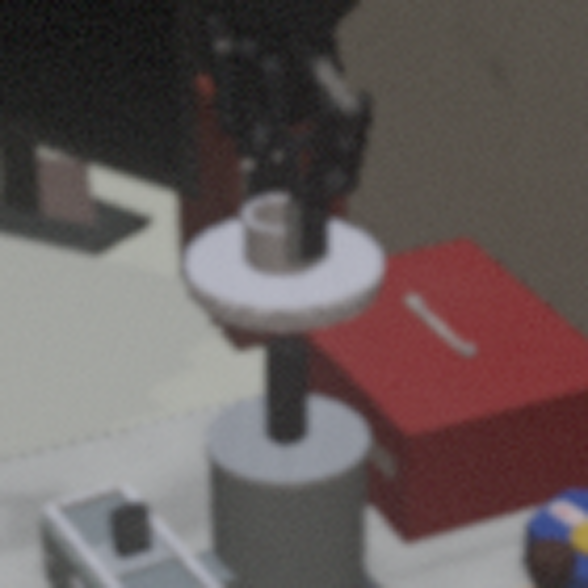

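View pics/top12.png

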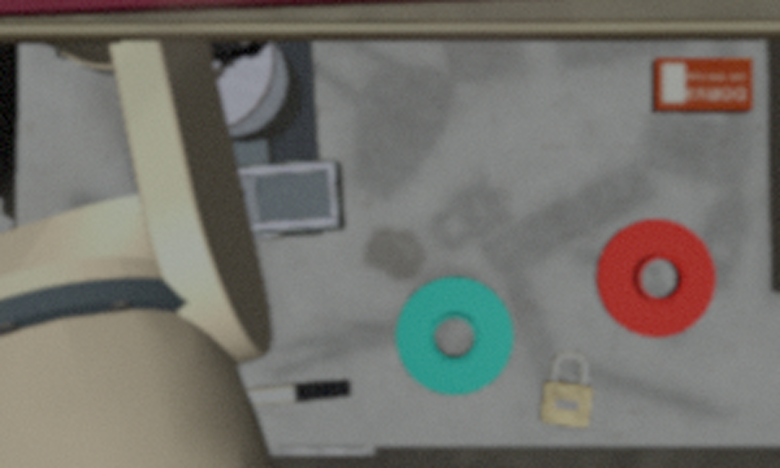

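```bash
python3 -c "
from rig import order
print(order.sign_off())"
```

```text
the job is handed in; nothing more can be done
None
```

The dry keeper is ready and I have handed the job in at about 21 s of the 67 s allowed. The hand-in reports no verdict, so what follows rests on my own checks.

- **Shutter:** I gripped the fin and slid it 37 mm. No slots show in the side view. In the top view the plate sits within about 2 mm of the slots' middle, against the 7 mm allowed. The last top picture had the arm in front of the vent, but the plate had not moved in the side view.
- **Inner lid:** I carried the pair by the knob and lowered it until it rested on the rim, at a tool height of 143.3 mm against 143.2 mm predicted. It went in with almost no side force, and I let go only once it was seated. After the outer lid came off, the flange top measured 111 mm against 110 mm expected, and the lid looks upright.
- **Outer lid:** I gripped it by the collar, lifted it 105 mm straight up and am holding it level. The wrist reads 1.3 N, about the weight of this lid alone. Its lower edge is about 35 mm above the knob.
- **Things standing about:** The staples box, padlock and marker look unmoved in the last top view. The date stamp showed unmoved in earlier side views, but I did not check it against the start at the end.

**Disagreement between checks:** the two cameras differed by about 4 mm in y. I settled the pot's place by comparing the camera readings with the arm's own position, and the free entry of the plug bore that out.

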